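# Unlock the specimen safe on the microscope bench

## Task

Unlock the small steel specimen safe with the combination left to 40, right to 20, left to 28: turn the dial straight to each number without running past it. Then, leaving the dial there, swing the bolt handle clockwise until it comes up against its stop and press it firmly home with about 10 N for a moment, never forcing the handle, and let go; leave the other things on the bench and on the lid as they are.

Things in the scene. Friction and masses are not known exactly. Their poses are not given: they have to be found in the camera images.
- safe: Specimen safe, a grey painted steel box bolted to the bench: 250 mm deep (x), 340 wide (y), 120 high, lid on top (it stays shut). Origin: centre of its underside; x points to its back (lid hinges, away from the robot), y to its left, z up. On the lid the dial shaft is at x +20, y -70 mm, the bolt handle's shaft at x +20, y +70 mm.
- dial_knob (a point): Centre of the dial's knob, on the vertical dial shaft, 30 mm above the lid; turns with the dial. The knob is a round fluted black grip 38 mm across, standing 12 to 44 mm above the lid. Below it lies the black dial disc, 76 mm across, its bevelled edge 4 to 12 mm above the lid, in a flat metal ring 96 mm across, 4 mm high.
- dial (a joint): Angle of the dial in rad, growing as it turns left (counter-clockwise from above). Number at the index = 100 * angle / (2 pi), so one number is 0.0628 rad. Starts between 6 and 18; no stops; drag 0.1 to 0.2 N m. White marks every 2 numbers, long ones every 10, a lozenge at 0; numbers grow clockwise round the dial.
- index (a point): The index: inner end of the dark line on the metal ring, 39 mm from the dial shaft on the safe's +x side. Short-throw lock, no full turns: left straight to 40 sets the first wheel, right to 20 the second, left to 28 the third, each good to one and a half numbers. After overrunning a number, turn right to 10 or lower and begin again at left to 40.
- handle (a joint): Angle of the bolt handle in rad: 0 locked, pointing to the safe's front (-x); grows clockwise from above, towards the safe's left (+y). Takes about 2 N at the grip point to move and stays where left. Wrong numbers: it is held within 0.3 rad. Right numbers: it swings to a sprung stop, set anywhere from 0.98 to 1.46 rad, that gives about 4 N per mm.
- handle_grip (a point): Point on the axis of the handle's bar, 80 mm from the handle shaft, 28 mm above the lid; moves with the handle. The bar is a level round metal rod 14 mm thick, from the shaft to a ball end 112 mm out (19 mm thick). Nothing stands under it but the round hub at the shaft, 36 mm across and 38 mm high.
- handle_shaft (a point): Point on the handle's vertical shaft, 28 mm above the lid. Turns with the handle: the bar runs from here along this point's -x.
- bolt_stop: Inner stop of the bolt work with its rubber pad, hidden inside the safe; origin under the handle shaft. The handle's inner arm comes up against it about 70 mm from the shaft.
- fence: Inner bar that the handle drives into the lock's wheels, hidden inside the safe. With the wheels not set it strikes their rims with about five times the force put on the handle's grip point.
- chip_box_mid (a point): Bystander: flat square chip box, 45 x 45 x 16 mm, on the lid's near right corner. Leave it alone.
- lens_cap_mid (a point): Bystander: round black lens cap, 32 mm across, 24 mm high, on the lid near its far edge. Leave it alone.
- mouse_mid (a point): Bystander: black computer mouse, 105 x 60 x 34 mm, on the bench right of the safe.
- petri_mid (a point): Bystander: glass dish with lid, 94 mm across, 17 mm high, right of the safe.
- tweezers_mid (a point): Bystander: steel tweezers, about 130 mm long, 6 mm thick, left of the safe.
- wafer_mid (a point): Bystander: round wafer box, 122 mm across, 20 mm high, left of the safe.
- objective_mid (a point): Bystander: microscope objective, 34 mm across, 46 mm high, standing right of the safe between the mouse and the dish.

How it is judged (in metres and radians):
On the way, in this order (a step that is already met when the one before it is completed fails the run):
1. the dial stands at 40 (within 1.75 numbers) (value of joint dial between 2.403 and 2.623 rad), for 0.1 s.
2. then at 20 (within 1.75 numbers) (value of joint dial between 1.147 and 1.367 rad), for 0.1 s.
3. then at 28 (within 1.75 numbers) (value of joint dial between 1.649 and 1.869 rad), for 0.1 s.
4. then the bolt handle is pressed home on its stop, with more than 4 N for 0.1 s (value of joint handle above 0.95 rad and contact force between bolt_stop and anything else above 4 N), for 0.1 s.
At the end, for the whole second after the job is handed in: The bolt handle, once pressed home on its stop, stays swung over (beyond 0.95 rad) and the dial stands at 28 (within 2 numbers); everything else is where it was (value of joint handle above 0.95 rad and value of joint dial between 1.62 and 1.9 rad); the robot touches nothing.
It fails at once if the handle is forced on its stop with more than 25 N (contact force between bolt_stop and anything else above 25 N).
It fails at once if the handle is forced while the lock still holds it: more than 150 N of the fence on the wheels, about 28 N at the grip point (contact force between fence and anything else above 150 N).
It fails at once if the chip box or the lens cap on the lid is shifted more than 15 mm (distance of any of chip_box_mid, lens_cap_mid from where it was at the start of the episode above 0.015 m).
It fails at once if a bystander on the bench is shifted more than 20 mm (distance of any of mouse_mid, petri_mid, tweezers_mid, wafer_mid, objective_mid from where it was at the start of the episode above 0.02 m).
It also fails if it takes over 64 s, if anything falls off the work surface, if the arm or the gripper's body presses on something with over 40 N, if the wrist force passes 120 N, or if a joint passes its speed limit or range.

## Robot

A 7-joint arm with a two-finger parallel gripper is mounted at the origin on the work surface. World frame = base frame: x ahead of the robot, y to its left, z up, the work surface at z = 0. Lengths are in mm, angles in rad, forces in N, time in s.
With the tool pointing down it reaches from about 350 to 900 mm from the base axis. Payload 7.2 kg.
Tool frame: the origin (TCP) lies midway between the tips of the shut fingers; the grasp point (between the pads) lies grip_point_offset behind it (grip_point_offset is the distance from the TCP to the grasp point, in mm); z points along the fingers, y is the line along which they close (so a half turn about z gives the same grasp; the last joint's range is limited). The gripper opens to 85 mm and grips with 20 to 120 N. Pads are 22 mm wide; open, the fingers measure 114 mm over their backs; the gripper's body (76 mm by 85 mm) begins 54 mm behind the grasp point. The pads swing forward as they close: fully open they stand 13 mm farther back than shut.
Start: joints at [1.091, 0.411, -0.013, 1.596, 0.006, 1.134, -0.082], TCP at [250.151, -572.759, 231.297] pointing down, gripper open.
Joint ranges: [-2.95, 2.95], [-0.29, 1.99], [-1.47, 1.44], [0.14, 2.54], [-1.03, 4.17], [0.13, 1.85], [-2.86, 2.86]. Speed limits (rad/s): [2.39, 2.39, 3.01, 3.01, 3.14, 3.14, 3.14].

## Interface

Orientations are given as a unit quaternion [w, x, y, z].
In Python, from station import * gives the robot as it stands.
- The arm moves only by the tool play_rows, never from a script. Its argument "motion" is text: rows parted by semicolons, each of 7 numbers parted by spaces: the opening in per cent of the stroke, from 0 (shut) to 100 (fully open), then the shift along the world's x, y, z in cm, then the turn, a rotation vector about the world's x, y, z in rad. In form: jaw tx ty tz ax ay az; .... A call has 1 to 8 rows; each row shifts and turns the commanded pose from where the row before left it; what a row does not reach is not made up. A row lasts 1/12 s, in which the tool goes at most 41.7 mm and 7.16 degrees, less where a joint would pass 70% of its speed; a pose out of reach is approached as far as the arm can. A call is refused whole if a number of a shift passes 4.17 or a number of a turn 0.125, either way. A call with a gripper value outside its range is refused whole. The fingers move at their own pace and stop on an object; "force" is the grip in N (left out, the last holds). Time passes only in rows, so rows that do not move let the fingers close. It gives the time, the measured TCP pose, the force, the opening and the grip force at its end, in the units of the state.
- get_obs(): the state, without advancing time (a new reading comes with each control period).
- grab_frame(name): name is "side" or "top" or "wrist"; returns a dict with "color" (480x640x3 uint8, red, green, blue), "depth" (480x640 float32, mm along the optical axis (not along the pixel's ray), 0 where there is no reading), "mtx" (3x3 intrinsics, pixels), "extrinsics" (4x4, takes a point from camera to world coordinates). Camera axes: x right, y down, z forward; pixel columns grow to the right and rows downward; lengths in mm; the calibration is good to about 2 mm. A picture is of the moment at which its call begins.
- close_job(): hands the job in; it is judged then, once.
Trained networks look in a picture, given as the dict that the camera call returned (one of the last four; its "shot" number tells which), for a name from the list of things; names that differ only in an ending like _2 or _b are one class to them, and where a whole thing is asked for, a point or a joint stands for the part that bears it (a point fixed in the world has none). Each returns a list of dicts, best first, with "conf" (0 to 1); they miss things now and then, are a little off and sometimes report something else, mostly with a low value. They report only what shows in the picture. A call takes as long as a camera call.
- recognise(picture, query): "location" ([x, y, z] in mm, in world coordinates, good to about 4 mm: the middle of the surface that is visible of it).
The state is a dict: "time_s": time; "q": joint angles; "dq": joint speeds; "effort": joint torques, N m; "eef_pos": TCP position; "orientation": TCP orientation; "contact_force": force on the tool from outside, world axes, zero at the start; "ft_torque": the same for the moment, N m; "width": opening from 0.0 (shut) to 1.0 (fully open); "finger_force": force on a finger pad.
Only numpy, scipy, OpenCV 4.12 (cv2) and the standard library are available. Lean on these libraries where they do the work, as an engineer would, in place of code of your own. Each camera call takes 0.05 s, during which the arm holds its last target. There are 200 camera calls.

## Working session

There is one attempt and no reset: what is moved stays moved. The work goes in short steps, Python scripts to look and compute and a tool call to move; the robot and the scene stay as the last step left them, time stands still between calls to the robot, and variables do not carry over. Pictures are saved under pics/ and viewed, at most 10 in all, crops included, and the job is handed in when it is done.

Besides the shell and the picture viewer there is one more tool, called after "Request:" in YAML: its name, and indented under it one key for each argument. play_rows: Moves the arm, as the interface text tells. Its arguments: {"type":"object","properties":{"motion":{"type":"string"},"force":{"type":"number"}},"required":["motion"]}

```bash
ls; mkdir -p pics
python3 - <<'E'
from station import *
import cv2,numpy as np
o=get_obs();print(o)
for n in ["top","side"]:
    p=grab_frame(n);cv2.imwrite(f"pics/{n}0.png",p["color"][:,:,::-1])
    print(n,p["mtx"].tolist(),np.round(p["extrinsics"],3).tolist())
    for q in ["safe","dial_knob","index","handle_grip","handle_shaft","chip_box_mid","lens_cap_mid"]:
        print(q,[(np.round(r["location"],1).tolist(),round(r["conf"],2)) for r in recognise(p,q)[:2]])
print(get_obs()["time_s"])
E
```

```text
pics
{'time_s': 0.0, 'q': array([ 1.09077709,  0.41193574, -0.01276176,  1.59705436,  0.00562541,
        1.13431296, -0.08215856]), 'dq': array([ 0.00018789, -0.00114884, -0.00039067, -0.001305  , -0.00010851,
        0.00210699,  0.00041277]), 'effort': array([ 1.15727420e-03, -6.00626421e+01,  6.82227463e-01, -2.99410880e+01,
        1.37397667e-02,  1.05988144e-02,  1.21002788e-05]), 'eef_pos': array([ 249.95006999, -572.28860417,  230.42627067]), 'orientation': array([-8.04893267e-04,  9.78862544e-01,  2.04517527e-01, -2.30476211e-04]), 'contact_force': array([-1.16244582, -0.80420399,  0.51536264]), 'ft_torque': array([ 0.02624282, -0.05743537,  0.05961494]), 'finger_force': 0.0, 'width': 1.0015786943410245}
top [[443.25718580201556, 0.0, 314.96350472816204], [0.0, 443.25718580201556, 244.93422284637955], [0.0, 0.0, 1.0]] [[-0.03, -0.993, 0.112, 423.806], [-1.0, 0.03, 0.0, -17.903], [-0.004, -0.112, -0.994, 1236.094], [0.0, 0.0, 0.0, 1.0]]
safe [([574.7, -7.9, 120.8], 0.77)]
dial_knob [([610.4, -68.5, 128.6], 0.59)]
index [([572.4, -5.7, 120.8], 0.69)]
handle_grip [([548.9, 56.6, 155.0], 0.77)]
handle_shaft [([553.8, 53.2, 156.8], 0.73), ([504.7, 391.5, 6.0], 0.16)]
chip_box_mid [([518.7, -161.3, 135.0], 0.58)]
lens_cap_mid [([400.9, -401.2, 34.6], 0.23)]
side [[460.19822467558464, 0.0, 322.36238665809145], [0.0, 460.19822467558464, 233.49531273723068], [0.0, 0.0, 1.0]] [[-0.882, -0.372, 0.29, 272.725], [-0.471, 0.674, -0.569, 521.198], [0.017, -0.638, -0.77, 827.729], [0.0, 0.0, 0.0, 1.0]]
safe [([555.8, 59.0, 119.0], 0.9)]
dial_knob [([608.7, -58.8, 129.5], 0.78)]
index [([558.2, 60.2, 117.1], 0.6)]
handle_grip [([564.0, 55.0, 155.8], 0.75)]
handle_shaft [([563.9, 56.5, 158.4], 0.97)]
chip_box_mid [([516.6, -152.7, 139.3], 0.67), ([562.2, 59.8, 154.1], 0.44)]
lens_cap_mid [([660.6, 39.9, 140.8], 0.57), ([555.5, 59.6, 116.8], 0.21)]
0.8
```

Run:
```python
import cv2
a=cv2.imread("pics/top0.png");cv2.imwrite("pics/top0c.png",cv2.resize(a[100:300,220:460],None,fx=3.3,fy=3,interpolation=cv2.INTER_CUBIC))
```

```text
(no output)
```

View pics/top0.png

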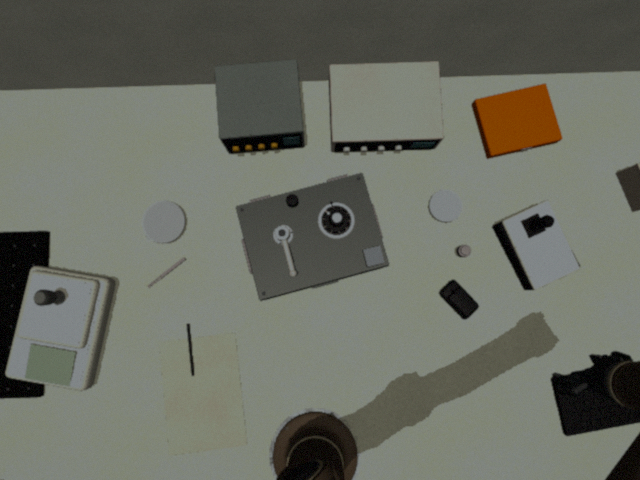

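View pics/top0c.png

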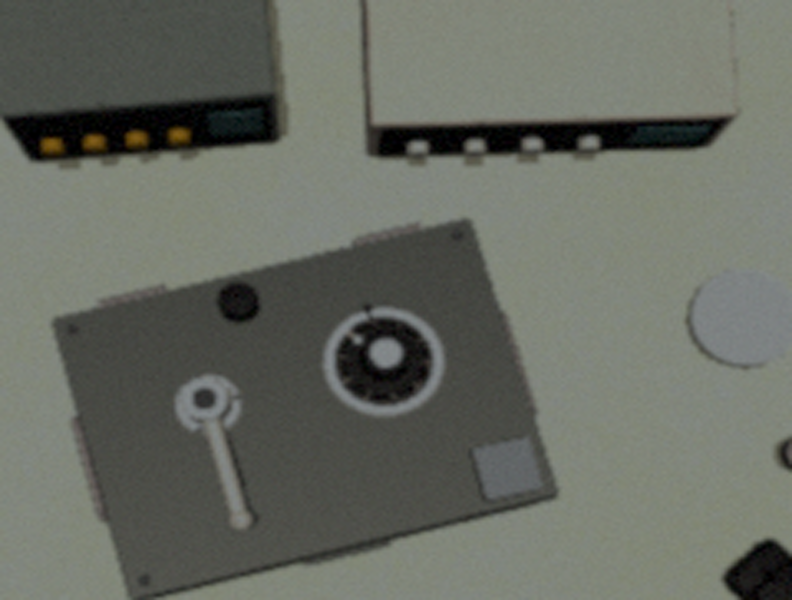

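```bash
cat > h.py <<'E'
from station import *
import station,cv2,numpy as np
def px2w(K,T,uv,z):
    r=T[:3,:3]@np.linalg.solve(K,[uv[0],uv[1],1]); return T[:3,3]+r*(z-T[2,3])/r[2]
def w2px(K,T,p):
    c=np.linalg.inv(T)@np.append(p,1); c=K@c[:3]; return c[:2]/c[2]
E
python3 - <<'E'
from h import *
print([ (k,v) for k,v in vars(station).items() if isinstance(v,(int,float)) ])
p=grab_frame("top");K,T=p["mtx"],p["extrinsics"]
c=np.array([(236.7,206.7),(361.8,173.3),(388.2,265),(260.9,299.3)])
w=np.array([px2w(K,T,u,120) for u in c]);print(w.round(1))
loc=np.array([[125,170],[125,-170],[-125,-170],[-125,170]],float)
m=w[:,:2].mean(0);A=(loc.T@(w[:,:2]-m));th=np.arctan2(A[0,1]-A[1,0],A[0,0]+A[1,1])
R=np.array([[np.cos(th),-np.sin(th)],[np.sin(th),np.cos(th)]])
print("c",m,"yaw",th,"res",(w[:,:2]-m-loc@R.T).round(1).tolist())
for n,l in dict(dial=(20,-70),hs=(20,70),grip=(-60,70),index=(59,-70)).items(): print(n,(m+R@l).round(1))
u=lambda x,y:(220+x/3.3,100+y/3)
print("knob",px2w(K,T,u(385,352),164),"hub",px2w(K,T,u(205,398),158),"cap",px2w(K,T,u(238,302),144),"chip",px2w(K,T,u(508,468),136),"loz",px2w(K,T,u(355,340),132),"idx",px2w(K,T,u(368,308),124),"ring",px2w(K,T,u(384,361),124))
E
```

```text
[('grip_point_offset', 18.700000000000003)]
[[ 654.2  180.   120. ]
 [ 731.9 -143.7  120. ]
 [ 493.2 -200.3  120. ]
 [ 417.   121.8  120. ]]
c [574.0499578  -10.52985142] yaw 0.23496423961752677 res [[-1.9, -3.9], [-3.3, 3.1], [1.1, 4.7], [4.1, -3.9]]
dial [609.8 -74. ]
hs [577.2  62.2]
grip [499.4  43.6]
index [647.7 -64.9]
knob [611.10263754 -72.57721526 164.        ] hub [578.08629063  62.33748134 158.        ] cap [660.33439393  36.56320945 144.        ] chip [ 515.68476403 -163.29018194  136.        ] loz [627.62827737 -51.61525876 132.        ] idx [656.39775068 -62.81630487 124.        ] ring [610.39579246 -73.5757108  124.        ]
```

Request:
play_rows:
  motion: "100 1.5 3.5 0.4 0 0 0;100 1.5 3.5 0.4 0 0 0;100 1.5 3.5 0.4 0 0 0;100 1.5 3.5 0.4 0 0 0;100 1.5 3.5 0 0 0 0;100 1.5 3.5 0 0 0 0;100 1.5 3.5 0 0 0 0;100 1.5 3.5 0 0 0 0"
  force: 60

```text
time_s: 1.52
eef_pos: [370.6, -291.1, 247.7]
orientation: [0.0, 0.979, 0.204, 0.0]
contact_force: [1.1, -0.1, 0.9]
width: 0.999
finger_force: 0.0
```

Request:
play_rows:
  motion: "100 3 2.7 0 0 0 0;100 3 2.7 0 0 0 0;100 3 2.7 0 0 0 0;100 3 2.7 0 0 0 0;100 3 2.7 0 0 0 0;100 3 2.7 0 0 0 0;100 2.5 2.3 0 0 0 0;100 2.5 2.3 0 0 0 0"

```text
time_s: 2.18
eef_pos: [601.4, -83.1, 247.3]
orientation: [-0.0, 0.979, 0.205, 0.0]
contact_force: [0.7, -0.9, 1.0]
width: 0.999
finger_force: 0.0
```

Run:
```python
from h import *
p=grab_frame("wrist");cv2.imwrite("pics/w1.png",p["color"][:,:,::-1])
K,T=p["mtx"],p["extrinsics"];np.savez("w1.npz",K=K,T=T,d=p["depth"])
o=get_obs();print(o["time_s"],o["eef_pos"],o["orientation"],o["q"][[0,6]],np.round(T,3).tolist())
for z,n in((132,"disc"),(164,"knob")): print(n,w2px(K,T,[610.4,-73.5,z]))
```

```text
2.2333 [605.34207912 -76.37711029 247.08186064] [-0.00184804  0.97818076  0.20773804  0.00197199] [ 0.29314725 -1.21868833] [[0.402, -0.88, -0.252, 665.102], [-0.915, -0.387, -0.11, -54.486], [-0.001, 0.275, -0.962, 390.1], [0.0, 0.0, 0.0, 1.0]]
disc [321.662246   216.64518202]
knob [320.81852175 227.61607852]
```

View pics/w1.png

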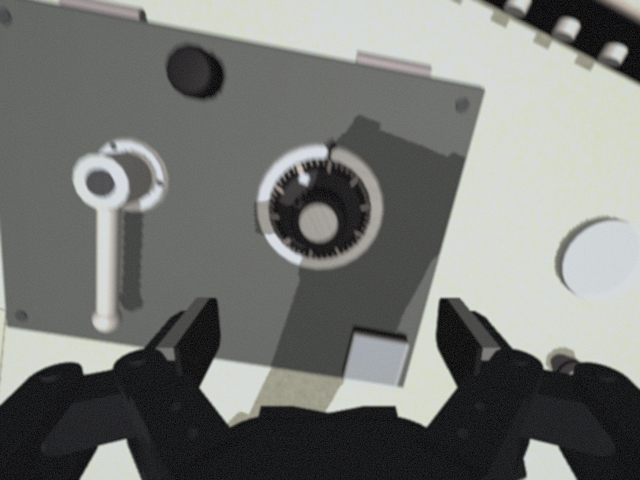

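Request:
play_rows:
  motion: "100 0.4 0.1 0 0 0 0;100 0 0 0 0 0 0;100 0 0 0 0 0 0"

```text
time_s: 2.48
eef_pos: [603.5, -85.0, 247.1]
orientation: [0.0, 0.979, 0.204, -0.0]
contact_force: [0.5, -0.1, -0.6]
width: 1.002
finger_force: 0.0
```

Run:
```python
from h import *
p=grab_frame("wrist");c=p["color"]
K,T=p["mtx"],p["extrinsics"]
o=get_obs();print(o["time_s"],o["eef_pos"],o["orientation"],K[0,0])
# orthorectify at disc face plane z=132, 0.25mm/px, x up, y left, centred on the estimate
def warp(z,C,h=60,s=5):
    n=int(2*h*s);src=np.float32([[0,0],[n,0],[n,n],[0,n]])
    wp=[(C[0]+h,C[1]+h),(C[0]+h,C[1]-h),(C[0]-h,C[1]-h),(C[0]-h,C[1]+h)]
    d=np.float32([w2px(K,T,[*q,z]) for q in wp])
    return cv2.warpPerspective(c,cv2.getPerspectiveTransform(d,src),(n,n),flags=cv2.INTER_CUBIC)
C=(610.4,-73.5)
im=warp(124,C);cv2.imwrite("pics/o124.png",im[:,:,::-1])
np.savez("w2.npz",K=K,T=T,c=c)
print("knob",w2px(K,T,[*C,164]), "disc",w2px(K,T,[*C,124]))
```

```text
2.5333 [603.39638439 -85.39433935 247.28132833] [ 3.93678801e-04  9.79078142e-01  2.03483963e-01 -3.35991180e-04] 365.7631586964502
knob [316.534605   229.28109124] disc [318.14358596 215.65494435]
```

View pics/o124.png

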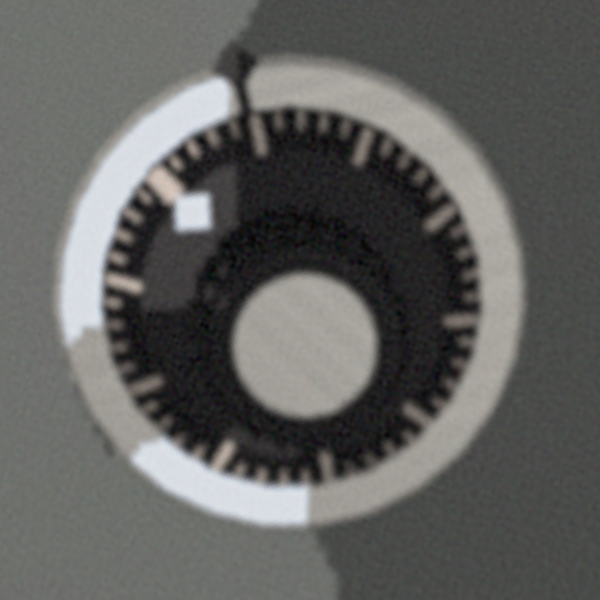

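Request:
play_rows:
  motion: "100 0.78 1.25 -1 0 0 0;100 0 0 -2.5 0 0 0;100 0 0 -2.5 0 0 0;100 0 0 -2.5 0 0 0;100 0 0 -1.5 0 0 0;100 0 0 -0.95 0 0 0;100 0 0 0 0 0 0;100 0 0 0 0 0 0"

```text
time_s: 3.2
eef_pos: [611.8, -72.2, 138.3]
orientation: [0.0, 0.979, 0.204, 0.0]
contact_force: [-0.2, -0.9, 0.0]
width: 1.002
finger_force: 0.0
```

Request:
play_rows:
  motion: "20 0 0 0 0 0 0;20 0 0 0 0 0 0;20 0 0 0 0 0 0;20 0 0 0 0 0 0;20 0 0 0 0 0 0;20 0 0 0 0 0 0;20 0 0 0 0 0 0;20 0 0 0 0 0 0"
  force: 60

```text
time_s: 3.87
eef_pos: [612.7, -72.0, 139.2]
orientation: [0.001, 0.979, 0.204, 0.001]
contact_force: [-0.5, -2.2, 6.5]
width: 0.425
finger_force: 59.5
```

Request:
play_rows:
  motion: "20 0 0 0 0 0 0.12;20 0 0 0 0 0 0.12;20 0 0 0 0 0 0.12;20 0 0 0 0 0 0.12;20 0 0 0 0 0 0.12;20 0 0 0 0 0 0.12;20 0 0 0 0 0 0.12;20 0 0 0 0 0 0.12"

```text
time_s: 4.53
eef_pos: [612.1, -71.5, 139.2]
orientation: [0.001, 0.772, 0.635, 0.0]
contact_force: [-4.3, 0.4, 6.9]
width: 0.424
finger_force: 59.9
```

Request:
play_rows:
  motion: "20 0 0 0 0 0 0.12;20 0 0 0 0 0 0.12;20 0 0 0 0 0 0.12;20 0 0 0 0 0 0.12;20 0 0 0 0 0 0.12;20 0 0 0 0 0 0.05;20 0 0 0 0 0 0;20 0 0 0 0 0 0"

```text
time_s: 5.2
eef_pos: [611.6, -71.6, 139.1]
orientation: [0.0, 0.531, 0.847, -0.0]
contact_force: [-5.7, -0.9, 10.2]
width: 0.423
finger_force: 60.1
```

```bash
cat >> h.py <<'E'
def yaw(): 
    q=get_obs()["orientation"]; return 2*np.arctan2(q[2],q[1])
def warp(c,K,T,z,C,h=60,s=5):
    n=int(2*h*s);src=np.float32([[0,0],[n,0],[n,n],[0,n]])
    wp=[(C[0]+h,C[1]+h),(C[0]+h,C[1]-h),(C[0]-h,C[1]-h),(C[0]-h,C[1]+h)]
    d=np.float32([w2px(K,T,[*q,z]) for q in wp])
    return cv2.warpPerspective(c,cv2.getPerspectiveTransform(d,src),(n,n),flags=cv2.INTER_CUBIC)
E
python3 - <<'E'
from h import *
o=get_obs();print(o["time_s"],o["eef_pos"],o["q"][6],"yaw",yaw(),o["contact_force"],o["ft_torque"])
p=grab_frame("wrist");cv2.imwrite("pics/o2.png",warp(p["color"],p["mtx"],p["extrinsics"],132,(612.2,-71.9))[:,:,::-1])
E
```

```text
5.2 [611.59900097 -71.55442991 139.14486238] 0.14300704787699473 yaw 2.021792510733737 [-5.74454241 -0.89786756 10.15682257] [-0.09461686  1.11005403  0.04653294]
```

View pics/o2.png

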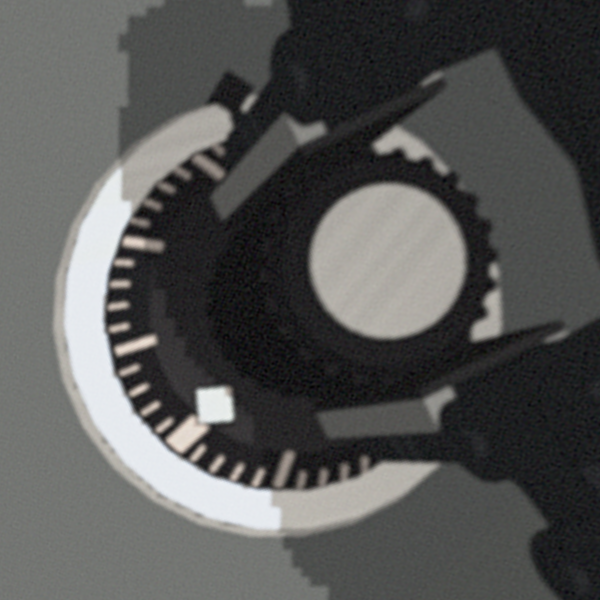

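Request:
play_rows:
  motion: "20 0 0 0 0 0 0.1;20 0 0 0 0 0 0.1;20 0 0 0 0 0 0.1;20 0 0 0 0 0 0;20 0 0 0 0 0 0;20 0 0 0 0 0 0;20 0 0 0 0 0 0"

```text
time_s: 5.83
eef_pos: [611.4, -71.7, 139.1]
orientation: [-0.0, 0.399, 0.917, -0.001]
contact_force: [-7.2, -1.0, 11.1]
width: 0.423
finger_force: 60.3
```

Request:
play_rows:
  motion: "20 0 0 0 0 0 -0.12;20 0 0 0 0 0 -0.12;20 0 0 0 0 0 -0.12;20 0 0 0 0 0 -0.12;20 0 0 0 0 0 -0.12;20 0 0 0 0 0 -0.12;20 0 0 0 0 0 -0.12;20 0 0 0 0 0 -0.12"

```text
time_s: 6.5
eef_pos: [612.1, -71.5, 139.2]
orientation: [0.001, 0.779, 0.627, 0.0]
contact_force: [-3.3, -0.5, 6.7]
width: 0.419
finger_force: 59.8
```

Request:
play_rows:
  motion: "20 0 0 0 0 0 -0.1;20 0 0 0 0 0 -0.1;20 0 0 0 0 0 -0.08;20 0 0 0 0 0 0;20 0 0 0 0 0 0;20 0 0 0 0 0 0;20 0 0 0 0 0 0"

```text
time_s: 7.08
eef_pos: [612.4, -71.6, 139.2]
orientation: [0.001, 0.857, 0.515, 0.0]
contact_force: [-2.2, 0.2, 6.6]
width: 0.424
finger_force: 59.9
```

Run:
```python
from h import *
o=get_obs();print(o["time_s"],o["eef_pos"],o["q"][6],"yaw",yaw(),"num",9.6+(yaw()-.411)/.06283)
p=grab_frame("wrist");cv2.imwrite("pics/o3.png",warp(p["color"],p["mtx"],p["extrinsics"],132,(612.2,-71.9))[:,:,::-1])
```

```text
7.0833 [612.35233458 -71.615308   139.17712959] -0.6841717652569395 yaw 1.0812939790538372 num 20.268374646726677
```

View pics/o3.png

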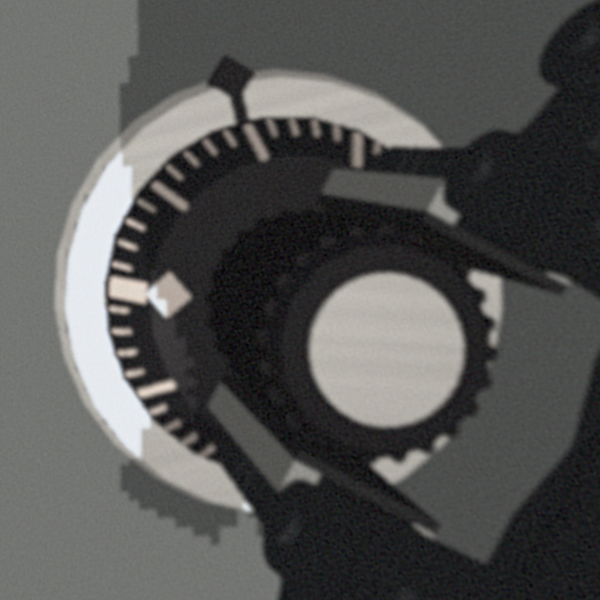

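Request:
play_rows:
  motion: "20 0 0 0 0 0 0.12;20 0 0 0 0 0 0.12;20 0 0 0 0 0 0.12;20 0 0 0 0 0 0.12;20 0 0 0 0 0 0;20 0 0 0 0 0 0;20 0 0 0 0 0 0;20 0 0 0 0 0 0"

```text
time_s: 7.8
eef_pos: [612.0, -71.5, 139.1]
orientation: [0.0, 0.71, 0.704, -0.0]
contact_force: [-3.9, -0.7, 7.8]
width: 0.421
finger_force: 60.2
```

Request:
play_rows:
  motion: "100 0 0 0 0 0 0;100 0 0 0 0 0 0;100 0 0 0 0 0 0;100 0 0 0 0 0 0;100 0 0 0 0 0 0;100 0 0 0 0 0 0;100 0 0 1 0 0 0;100 0 0 2 0 0 0"

```text
time_s: 8.47
eef_pos: [610.5, -71.3, 166.3]
orientation: [-0.002, 0.71, 0.704, -0.001]
contact_force: [0.1, -0.8, -0.6]
width: 1.004
finger_force: 0.0
```

Request:
play_rows:
  motion: "100 0 0 4 0 0 0;0 0 0 4 0 0 0;0 -2 0 1 0 0 0;0 -3 0 0 0 0 0;0 -3 0 0 0 0 0;0 0 0 0 0 0 0;0 0 0 0 0 0 0;0 0 0 0 0 0 0"

```text
time_s: 9.13
eef_pos: [532.7, -71.5, 258.8]
orientation: [0.001, 0.71, 0.704, 0.0]
contact_force: [-0.2, 0.8, -0.3]
width: 0.008
finger_force: 0.0
```

Run:
```python
from h import *
o=get_obs();print(o["time_s"],o["eef_pos"],o["q"][6],"yaw",yaw(),"num",9.6+(yaw()-.411)/.06283)
p=grab_frame("wrist");K,T,c=p["mtx"],p["extrinsics"],p["color"]
a=warp(c,K,T,132,(612.2,-71.9),60,5)[:400]
b=warp(c,K,T,148,(540,60),100,2)
im=np.zeros((400,1000,3),np.uint8);im[:,:600]=a;im[:,600:]=b
cv2.imwrite("pics/o4.png",cv2.resize(im,(800,320))[:,:,::-1])
```

```text
9.1333 [532.68426117 -71.46549702 258.75479762] -0.15093366482000486 yaw 1.5615138403993696 num 27.91153653349307
```

View pics/o4.png

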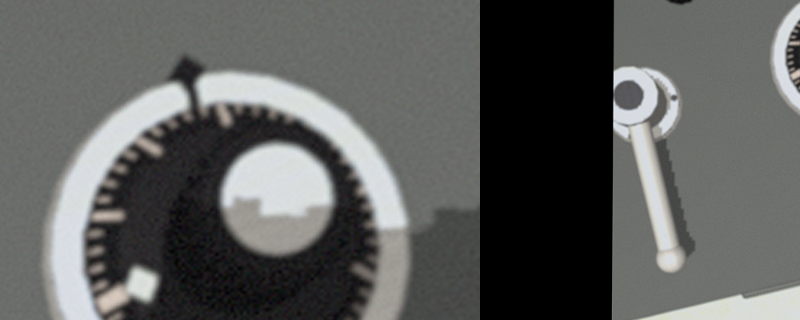

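Request:
play_rows:
  motion: "0 -0.8 3 0 0 0 0.08;0 -0.8 3 0 0 0 0.08;0 -0.9 2.75 0 0 0 0.085;0 0 0 -3.5 0 0 0;0 0 0 -3.5 0 0 0;0 0 0 -3.5 0 0 0;0 0 0 -1.7 0 0 0;0 0 0 0 0 0 0"

```text
time_s: 9.85
eef_pos: [505.2, 16.4, 131.9]
orientation: [-0.003, 0.619, 0.786, -0.002]
contact_force: [0.1, 0.5, 1.1]
width: -0.002
finger_force: 0.0
```

Run:
```python
from h import *
o=get_obs();print(o["time_s"],o["eef_pos"],"yaw",yaw(),o["contact_force"])
S=np.array([578.5,63.8]);
def P(t,d): 
    a=np.pi+.235-t;b=a-np.pi/2
    return S+80*np.array([np.cos(a),np.sin(a)])-d*np.array([np.cos(b),np.sin(b)])
prev=P(0,30)
for i in range(0,17):
    t=i*.09; c=P(t,18); print(round(t,2),c.round(1),((c-prev)/10).round(2)); prev=c
```

```text
9.85 [505.20963165  16.43479962 131.86000867] yaw 1.8075133820958227 [0.10652479 0.48248952 1.10366166]
0.0 [504.9  27.7] [-0.28  1.17]
0.09 [501.9  34.4] [-0.29  0.68]
0.18 [499.6  41.4] [-0.23  0.7 ]
0.27 [497.9  48.6] [-0.17  0.72]
0.36 [496.9  55.9] [-0.1   0.73]
0.45 [496.5  63.3] [-0.04  0.74]
0.54 [496.8  70.7] [0.03 0.74]
0.63 [497.7  78. ] [0.09 0.73]
0.72 [499.3  85.2] [0.16 0.72]
0.81 [501.6  92.2] [0.22 0.7 ]
0.9 [504.4  99. ] [0.29 0.68]
0.99 [507.9 105.5] [0.35 0.65]
1.08 [511.9 111.7] [0.4  0.62]
1.17 [516.5 117.5] [0.46 0.58]
1.26 [521.6 122.8] [0.51 0.54]
1.35 [527.1 127.7] [0.55 0.49]
1.44 [533.1 132.1] [0.6  0.44]
```

Request:
play_rows:
  motion: "0 -0.1 0.6 0 0 0 0;0 -0.1 0.57 0 0 0 0;0 -0.29 0.68 0 0 0 -0.09;0 -0.23 0.7 0 0 0 -0.09;0 -0.17 0.72 0 0 0 -0.09;0 0 0 0 0 0 0;0 0 0 0 0 0 0"

```text
time_s: 10.43
eef_pos: [499.1, 50.1, 137.4]
orientation: [0.001, 0.718, 0.697, 0.001]
contact_force: [-0.1, -0.3, 0.4]
width: 0.0
finger_force: 0.0
```

Request:
play_rows:
  motion: "0 -0.03 0.2 0 0 0 -0.03;0 -0.03 0.2 0 0 0 -0.03;0 0 0 0 0 0 0"

```text
time_s: 10.68
eef_pos: [498.2, 52.9, 136.7]
orientation: [0.001, 0.739, 0.674, 0.001]
contact_force: [0.5, -0.1, 0.2]
width: -0.0
finger_force: 0.1
```

Run:
```python
from h import *
o=get_obs();print(o["time_s"],o["eef_pos"],"yaw",yaw(),o["contact_force"])
p=grab_frame("wrist");K,T,c=p["mtx"],p["extrinsics"],p["color"]
cv2.imwrite("pics/w5.png",c[:,:,::-1])
```

```text
10.6833 [498.19128154  52.94961766 136.73031298] yaw 1.478240037958911 [ 0.53268255 -0.12890165  0.22604751]
```

View pics/w5.png

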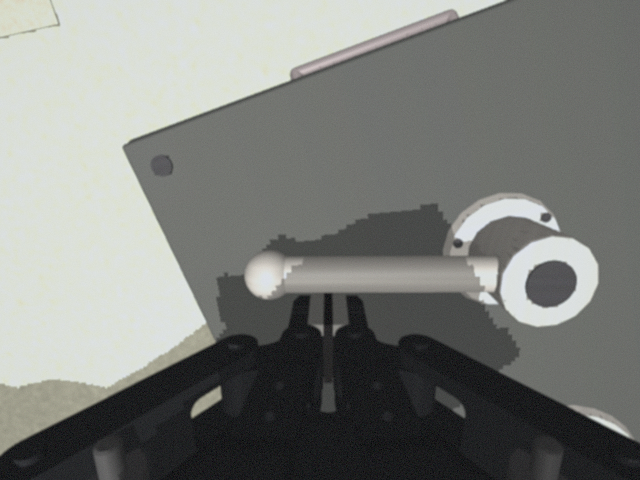

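Request:
play_rows:
  motion: "0 -0.02 0.2 0 0 0 -0.02;0 -0.02 0.2 0 0 0 -0.03"

```text
time_s: 10.9
eef_pos: [497.4, 56.4, 136.1]
orientation: [0.0, 0.756, 0.654, 0.0]
contact_force: [-0.2, -2.2, 1.5]
width: 0.002
finger_force: 1.0
```

Request:
play_rows:
  motion: "0 -0.02 0.2 0 0 0 -0.02;0 -0.02 0.2 0 0 0 -0.03"

```text
time_s: 11.07
eef_pos: [497.0, 60.6, 136.0]
orientation: [0.0, 0.773, 0.635, 0.0]
contact_force: [1.0, -2.0, 1.3]
width: -0.001
finger_force: 1.0
```

Request:
play_rows:
  motion: "0 -0.01 0.2 0 0 0 -0.03;0 0 0.2 0 0 0 -0.03"

```text
time_s: 11.23
eef_pos: [496.8, 64.8, 136.0]
orientation: [0.0, 0.791, 0.611, 0.0]
contact_force: [-0.2, -1.5, 1.2]
width: 0.0
finger_force: 1.0
```

Request:
play_rows:
  motion: "0 0 0.2 0 0 0 -0.02;0 0 0.2 0 0 0 -0.03;0 0 0 0 0 0 0"

```text
time_s: 11.48
eef_pos: [496.7, 69.3, 135.9]
orientation: [0.0, 0.806, 0.592, 0.0]
contact_force: [-1.0, -0.6, -0.3]
width: -0.0
finger_force: 0.3
```

Request:
play_rows:
  motion: "0 0.05 0.36 0 0 0 -0.045;0 0.05 0.37 0 0 0 -0.045;0 0.08 0.36 0 0 0 -0.045;0 0.08 0.36 0 0 0 -0.045;0 0.1 0.35 0 0 0 -0.045;0 0.12 0.35 0 0 0 -0.045;0 0.14 0.34 0 0 0 -0.045;0 0.14 0.34 0 0 0 -0.045"

```text
time_s: 12.15
eef_pos: [503.5, 97.3, 135.6]
orientation: [-0.0, 0.899, 0.438, -0.001]
contact_force: [-1.5, -2.0, 0.6]
width: 0.003
finger_force: 1.1
```

Request:
play_rows:
  motion: "0 0.08 0.16 0 0 0 -0.022;0 0.08 0.16 0 0 0 -0.022"

```text
time_s: 12.32
eef_pos: [505.2, 100.6, 135.6]
orientation: [-0.0, 0.908, 0.418, -0.001]
contact_force: [-1.2, -1.0, 1.8]
width: -0.002
finger_force: 1.0
```

Request:
play_rows:
  motion: "0 0.09 0.16 0 0 0 -0.022;0 0.09 0.16 0 0 0 -0.022"

```text
time_s: 12.48
eef_pos: [507.1, 103.7, 135.6]
orientation: [-0.0, 0.918, 0.398, -0.0]
contact_force: [-2.7, -0.9, 0.6]
width: -0.001
finger_force: 1.1
```

Request:
play_rows:
  motion: "0 0.08 0.13 0 0 0 -0.02;0 0.08 0.13 0 0 0 -0.02"

```text
time_s: 12.65
eef_pos: [508.9, 106.4, 135.6]
orientation: [-0.0, 0.925, 0.379, -0.0]
contact_force: [-3.2, -0.9, -0.0]
width: -0.004
finger_force: 1.1
```

Request:
play_rows:
  motion: "0 0.085 0.13 0 0 0 -0.02;0 0.085 0.13 0 0 0 -0.02"

```text
time_s: 12.82
eef_pos: [510.5, 108.8, 135.6]
orientation: [-0.0, 0.933, 0.36, -0.0]
contact_force: [-3.3, -2.6, 0.6]
width: 0.004
finger_force: 2.2
```

Request:
play_rows:
  motion: "0 0.05 0.06 0 0 0 -0.01;0 0 0 0 0 0 0"

```text
time_s: 12.98
eef_pos: [510.8, 109.3, 135.6]
orientation: [0.0, 0.935, 0.356, -0.001]
contact_force: [-4.7, -1.6, 1.4]
width: -0.004
finger_force: 2.1
```

Request:
play_rows:
  motion: "0 0.07 0.07 0 0 0 0;0 0 0 0 0 0 0"

```text
time_s: 13.15
eef_pos: [511.3, 109.7, 135.6]
orientation: [0.0, 0.934, 0.356, -0.001]
contact_force: [-5.0, -2.5, 1.6]
width: 0.001
finger_force: 2.8
```

Request:
play_rows:
  motion: "0 0.1 0.1 0 0 0 0;0 0 0 0 0 0 0"

```text
time_s: 13.32
eef_pos: [511.9, 110.4, 135.5]
orientation: [0.0, 0.934, 0.356, -0.001]
contact_force: [-7.6, -1.8, 2.7]
width: 0.005
finger_force: 3.6
```

Request:
play_rows:
  motion: "0 0.13 0.13 0 0 0 0;0 0 0 0 0 0 0;0 0 0 0 0 0 0"

```text
time_s: 13.57
eef_pos: [512.7, 111.3, 135.5]
orientation: [0.0, 0.934, 0.356, -0.002]
contact_force: [-9.1, -5.4, 5.2]
width: 0.001
finger_force: 4.8
```

Request:
play_rows:
  motion: "0 0 0 0 0 0 0;0 0 0 0 0 0 0;0 0 0 0 0 0 0;0 0 0 0 0 0 0"

```text
time_s: 13.9
eef_pos: [512.7, 111.2, 135.5]
orientation: [0.0, 0.934, 0.356, -0.002]
contact_force: [-8.6, -4.3, 5.2]
width: 0.002
finger_force: 4.7
```

Request:
play_rows:
  motion: "0 -0.2 -0.2 0 0 0 0;0 -0.3 -0.3 0 0 0 0;0 -0.6 -0.6 0 0 0 0;0 -1 -1 0 0 0 0;0 0 0 2 0 0 0;0 0 0 4 0 0 0;0 0 0 4 0 0 0;0 0 0 0 0 0 0"

```text
time_s: 14.57
eef_pos: [497.3, 92.6, 243.4]
orientation: [0.001, 0.934, 0.356, 0.006]
contact_force: [1.6, 0.5, -0.2]
width: -0.0
finger_force: 0.0
```

Run:
```python
from h import *
o=get_obs();print(o["time_s"],o["eef_pos"],"yaw",yaw(),o["contact_force"])
p=grab_frame("top");K,T,c=p["mtx"],p["extrinsics"],p["color"]
cv2.imwrite("pics/t6.png",cv2.resize(c[150:310,220:400],None,fx=3.7,fy=3.7,interpolation=cv2.INTER_CUBIC)[:,:,::-1])
```

```text
14.5667 [497.26592096  92.60239963 243.37154326] yaw 0.7285454341481448 [ 1.58744854  0.47476921 -0.24409911]
```

View pics/t6.png

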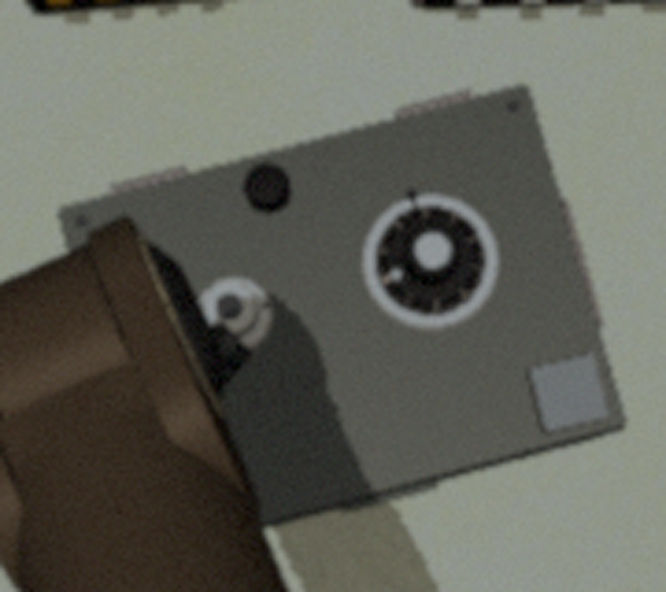

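Run:
```python
from h import *
p=grab_frame("wrist");K,T,c=p["mtx"],p["extrinsics"],p["color"]
cv2.imwrite("pics/w7.png",warp(c,K,T,148,(560,80),120,2.5)[:,:,::-1])
```

```text
(no output)
```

View pics/w7.png

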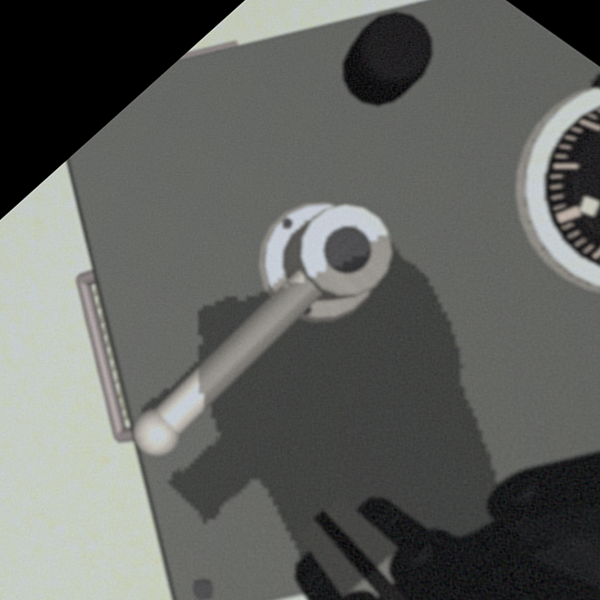

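```bash
python3 -c "
from station import *
print(close_job())"
```

```text
the job is handed in; nothing more can be done
None
```

I dialled the safe to 40, 20 and 28, swung the bolt handle to its stop at about 1.05 rad, pressed it home with about 10 N and let go. I then handed the job in; no verdict came back. In the last pictures the dial still stands at 28, and the chip box and lens cap appear unmoved.

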